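Set the dish carriage on its stop pin over the light window

TASK

Two identical spring-loaded sorting stages stand on the bench. Push the carriage that holds the wide shallow dish all the way in to its far stop, then let it go and move clear, so that it springs back and is caught by its stop pin at mid position, over the light window. Nothing is to be gripped or lifted: do not touch the dish, which must stay flat in its carriage, and leave the other carriage (with the stack of small jars) and the loose things on the bench where they are.

Things in the scene. Friction and masses are not known exactly. Their poses are not given: they have to be found in the camera images.
- dish_carriage (a joint): Travel (m) of the dish carriage, a sprung aluminium frame 110 x 124 mm. 0 = out (rest), 0.040 = caught on its stop pin, 0.065 = against the far stop. Spring pushes it out: 3 N at 0, 10 N at 0.065; pin ramp adds under 3 N; damping 25 N per m/s. The pin drops behind the catch just past 0.040; let go from beyond, it returns to 0.040, else to 0.
- dish_pad (a point): Centre of the outer (robot-side) face of the dish carriage's push pad, an upright grey plate 60 mm wide, 12 mm thick, from 18 to 62 mm above the table; the point is 40 mm above the table and moves with the carriage. x axis: level push direction, into the stage; y: left across the pad; z up. Push with fingertips 20 to 50 mm above the table, to clear the base deck.
- dish_base: Fixed stage under the dish carriage: grey deck 210 x 150 mm, top 14 mm above the table; side rails 128 mm apart inside, top 26 mm; far stop bar; round white light window 82 mm across in the deck at mid position. Origin under the deck's centre, x = push direction; the resting pad face is at x = -130 mm, pushed fully in at -65 mm.
- jar_base: Fixed stage under the jar carriage: grey deck 210 x 150 mm, top 14 mm above the table; side rails 128 mm apart inside, top 26 mm; far stop bar; round white light window 82 mm across in the deck at mid position. Origin under the deck's centre, x = push direction; the resting pad face is at x = -130 mm, pushed fully in at -65 mm.
- dish_pocket (a point): Centre of the pocket floor of the dish carriage, 22 mm above the table, 85 mm ahead of the pad face; axes as the pad's. The pocket is 92 mm square inside with an 8 mm high rim. Travels with the carriage.
- dish_pin (a joint): Lift (m) of the dish stage's stop pin: upright 8 mm steel pin with black knob (18 mm wide, top 74 mm above the table) on a bracket at the stage's left rail, 11 mm ahead and 55 mm left of the base's centre. 0 = down; the carriage's ramp lifts it about 10 mm and a light spring drops it. It needs no handling.
- wide_dish: Wide shallow clear dish, 86 mm across, 15 mm high, with a few dark beetles, lying loose in the pocket of the dish carriage. Origin at the centre of its underside, z up.
- jar_carriage (a joint): Travel (m) of the jar carriage, a sprung aluminium frame 110 x 124 mm. 0 = out (rest), 0.040 = caught on its stop pin, 0.065 = against the far stop. Spring pushes it out: 3 N at 0, 10 N at 0.065; pin ramp adds under 3 N; damping 25 N per m/s. The pin drops behind the catch just past 0.040; let go from beyond, it returns to 0.040, else to 0.
- jar_pad (a point): Centre of the outer (robot-side) face of the jar carriage's push pad, an upright grey plate 60 mm wide, 12 mm thick, from 18 to 62 mm above the table; the point is 40 mm above the table and moves with the carriage. x axis: level push direction, into the stage; y: left across the pad; z up. Push with fingertips 20 to 50 mm above the table, to clear the base deck.
- jar_stack: Stack of three small clear jars in one piece, white lid, 43 mm across, 78 mm high, standing loose in the pocket of the other (jar) carriage. Origin at the centre of its underside.
- vial: Clear vial with white cap, 24 mm across, 56 mm high, upright on the bench between the stages. Origin at the centre of its underside.
- small_dish: Small clear dish 54 mm across, 12 mm high, on the bench between the stages, on the robot side. Origin at the centre of its underside.
- forceps: Steel forceps 118 mm long, 20 mm wide, 8 mm thick, lying on the bench between the stages. Origin under its middle, x along it.
- brush: Small brush about 150 mm long with wooden handle, lying on the bench to the robot's right. Origin under its middle.
- lamp_puck: Round black lamp, 72 mm across, 43 mm high, on the bench to the right. Origin at the centre of its underside.
There are look-alikes about, which are no part of the job. What is shaped like the wide_dish but blue, green or turquoise is not meant.

How it is judged:
By the outcome, as a careful person would: the job done as asked, in the order asked, and still so for the second after the job is handed in, with the robot touching nothing.
It also fails if it takes over 38 s, if anything falls off the work surface, if the arm or the gripper's body presses on something with over 40 N, if the wrist force passes 120 N, or if a joint passes its speed limit or range.

ROBOT

A 7-joint arm with a two-finger parallel gripper is mounted at the origin on the work surface. World frame = base frame: x ahead of the robot, y to its left, z up, the work surface at z = 0. Lengths are in m, angles in rad, forces in N, time in s.
With the tool pointing down it reaches from about 0.4 to 0.875 m from the base axis. Payload 19.3 kg.
Tool frame: the origin (TCP) lies at the very end of the fingers, on their centre line; the grasp point (between the pads) lies 19 mm behind it; y points along the fingers, x is the direction in which the jaws open and shut, and the axes are right-handed (so a half turn about y gives the same grasp; the last joint's range is limited). The gripper opens to 85 mm and grips with 20 to 120 N. Pads are 22 mm wide; open, the fingers measure 114 mm over their backs; the gripper's body (76 mm by 85 mm) begins 54 mm behind the grasp point. The pads swing forward as they close: fully open they stand 13 mm farther back than shut.
Start: joints at [1.165, 0.521, -0.036, 1.599, 0.021, 1.021, -0.113], TCP at [0.206, -0.59, 0.231] pointing down, gripper open.
Joint ranges: [-2.91, 2.91], [-0.3, 2.13], [-1.5, 1.42], [0.17, 2.43], [-1.26, 4.41], [0.16, 1.93], [-2.52, 2.52]. Speed limits (rad/s): [1.89, 1.89, 2.39, 2.39, 3.01, 3.01, 3.01].

INTERFACE

Orientations are given as [roll, pitch, yaw] about the fixed x, y, z axes, in that order (R = Rz(yaw) Ry(pitch) Rx(roll)).
In Python, from workcell import bot gives the robot as it stands. The module is installed in compiled form; this text tells all that it offers.
- The arm moves only by the shell command python3 -m crank 'ROWS' [FORCE]. ROWS is JSON, a list of rows, each an object of numbers: "hand": the closure, from 0 (fully open) to 1 (shut); "dx", "dy", "dz": the shift along the tool's x, y, z in mm; "yaw": the turn about the tool's y in rad. In form: [{"hand": .., "dx": .., "dy": .., "dz": .., "yaw": ..}, ...]. A call has 1 to 12 rows; each row is the pose to reach, as a shift and turn from the pose commanded when the call began, along the tool's axes at that moment; what a row does not reach only later rows make up. A row lasts 1/12 s, in which the tool goes at most 41.7 mm and 7.16 degrees, less where a joint would pass 70% of its speed; a pose out of reach is approached as far as the arm can. A call with a gripper value outside its range is refused whole. The fingers move at their own pace and stop on an object; FORCE is the grip in N (left out, the last holds). Time passes only in rows, so rows that repeat a pose let the fingers close. It gives the time, the measured TCP pose, the force and the opening at its end, in the units of the state.
- bot.observe(): the state, without advancing time (a new reading comes with each control period).
- bot.grab_frame(name): name is "scene" or "top" or "wrist"; returns the picture (480x640x3 uint8, red, green, blue); there is no depth.
- bot.camera_info(name): a dict with "fx", "fy", "cx", "cy" (pixels), "dist" ([k1, k2, p1, p2, k3] as OpenCV has them; the pictures are not rectified), "rvec" (rotation vector, rad) and "tvec" (3), from world to camera coordinates, as OpenCV has them. Camera axes: x right, y down, z forward; pixel columns grow to the right and rows downward; lengths in m; the calibration is good to about 2 mm. A picture is of the moment at which its call begins: read the wrist's pose just before it. camera_info takes no time and is no camera call; for the wrist camera it gives the pose at the moment of the call.
- bot.job_done(): hands the job in, once; it reports no verdict.
The state is a dict: "clock": time; "qpos": joint angles; "qd": joint speeds; "joint_efforts": joint torques, N m; "position": TCP position; "tool_rot": TCP orientation; "force": force on the tool from outside, world axes, zero at the start; "moment": the same for the moment, N m; "grip_width": finger opening in m.
Only numpy, scipy, OpenCV 4.12 (cv2) and the standard library are available. Lean on these libraries where they do the work, as an engineer would, in place of code of your own. Each camera call takes 0.05 s, during which the arm holds its last target.

## Working session

There is one attempt and no reset: what is moved stays moved. The work goes in short steps, Python scripts to look and compute and a shell command to move; the robot and the scene stay as the last step left them, time stands still between calls to the robot, and variables do not carry over. Pictures are saved under pics/ and viewed, and the job is handed in when it is done.

```bash
mkdir -p pics; ls
python3 - <<'E'
from workcell import bot
import cv2
s=bot.observe()
for k in s: print(k,s[k])
for n in ["scene","top"]:
    print(n,bot.camera_info(n))
    cv2.imwrite(f"pics/{n}0.png",bot.grab_frame(n)[:,:,::-1])
E
```

```text
pics
clock 0.0
qpos [ 1.16478435  0.5220107  -0.0363125   1.59996579  0.02117135  1.02112963
 -0.11281143]
qd [-5.39596033e-04 -1.21718192e-03  1.64819310e-03  7.21918067e-05
  1.17220675e-03  8.36489359e-04 -2.26005034e-03]
joint_efforts [ 3.25601948e-03 -9.27078795e+01  1.98181026e+00 -3.69911170e+01
  1.78482762e-02  8.39965534e-03  2.77521724e-05]
position [ 0.20581691 -0.58979226  0.23074308]
tool_rot [-1.57086032e+00  1.12779618e-03 -1.23503446e+00]
force [ 0.72158135 -1.45679399  0.1939682 ]
moment [-0.02633891  0.01456281  0.03036701]
grip_width 0.08556593819016042
scene {'fx': 534.3089853363232, 'fy': 534.3089853363232, 'cx': 323.89389124231246, 'cy': 236.17094746078635, 'dist': array([0.05343265, 0.        , 0.        , 0.        , 0.        ]), 'rvec': array([ 2.199311  ,  0.9304766 , -0.36001233]), 'tvec': array([-0.26481044, -0.25207915,  1.38829298])}
top {'fx': 607.2728756982317, 'fy': 607.2728756982317, 'cx': 317.0378677117622, 'cy': 244.60697119138868, 'dist': array([-0.15476588,  0.        ,  0.        ,  0.        ,  0.        ]), 'rvec': array([ 2.05553761, -2.13312371,  0.24706943]), 'tvec': array([-0.08074655,  0.52454187,  1.30187629])}
```

View pics/scene0.png

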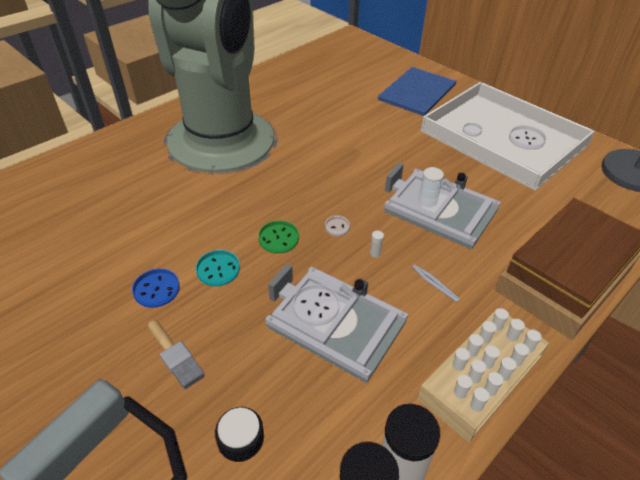

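View pics/top0.png

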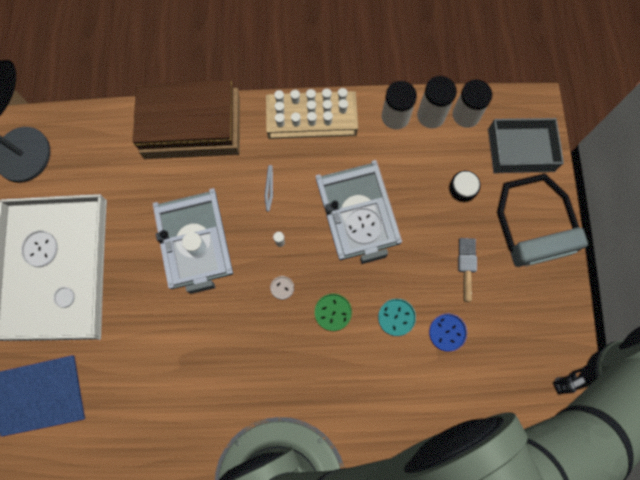

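Top view: the dish stage is at about (358,212), with its pad at (373,254). The jar stage is at (193,243), with its pad at (201,285). Wide-dish candidates are:
- the clear dish in the carriage at (362,226)
- the blue dish at (448,332), turquoise at (397,317) and green at (333,312)
- the clear dish in the white tray at (40,248)

Only the first is clear and sits in a carriage. I'll confirm it in an enlarged crop.

Run:
```python
import cv2
im=cv2.imread("pics/top0.png")[145:305,290:450]
cv2.imwrite("pics/crop_top.png",cv2.resize(im,(600,600),interpolation=cv2.INTER_CUBIC)) 
im=cv2.imread("pics/scene0.png")[240:390,240:420]
cv2.imwrite("pics/crop_scene.png",cv2.resize(im,(720,600),interpolation=cv2.INTER_CUBIC))
```

```text
(no output)
```

View pics/crop_top.png

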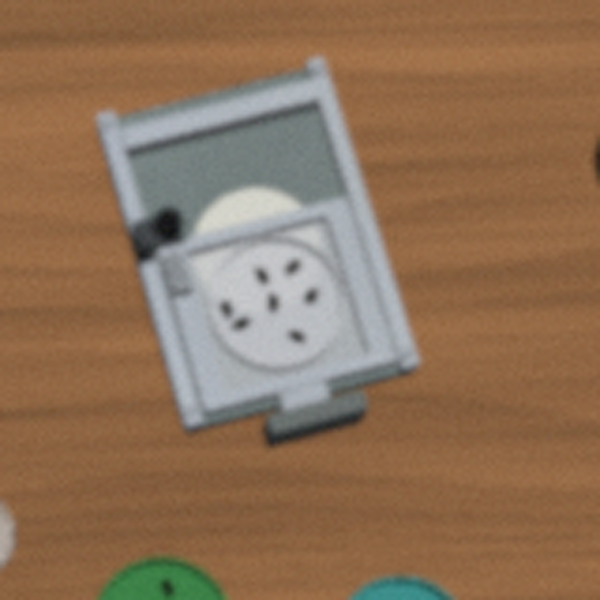

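View pics/crop_scene.png

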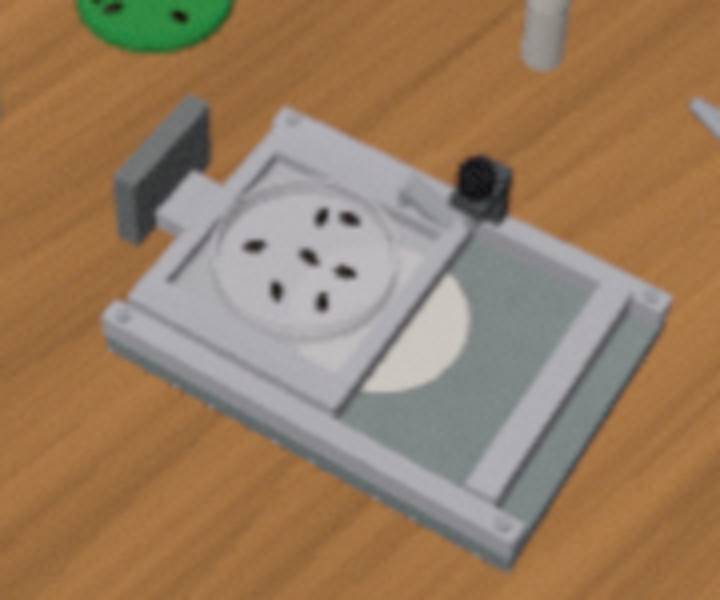

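The crop confirms it: a clear dish with dark beetles lies flat in the carriage, the pin is on the left and the pad is on the robot side. Next I measure the rail corners (top 26 mm) and the pad's top edge (62 mm) in both views.

```bash
cat > h.py <<'E'
import numpy as np,cv2
from workcell import bot
def ray(n,p):
    c=bot.camera_info(n);K=np.array([[c['fx'],0,c['cx']],[0,c['fy'],c['cy']],[0,0,1]])
    R=cv2.Rodrigues(np.array(c['rvec']))[0]
    u=cv2.undistortPoints(np.array([[p]],float),K,np.array(c['dist']))[0,0]
    return -R.T@np.array(c['tvec']), R.T@np.array([u[0],u[1],1])
def onz(n,p,z):
    o,d=ray(n,p); return o+d*(z-o[2])/d[2]
def proj(n,P):
    c=bot.camera_info(n);K=np.array([[c['fx'],0,c['cx']],[0,c['fy'],c['cy']],[0,0,1]])
    return cv2.projectPoints(np.array(P,float).reshape(-1,3),np.array(c['rvec']),np.array(c['tvec']),K,np.array(c['dist']))[0][:,0]
E
python3 - <<'E'
from h import *
np.set_printoptions(precision=4,suppress=True)
t=lambda x,y:(290+x/3.75-.37,145+y/3.75-.37)
s=lambda x,y:(240+x/4-.37,240+y/4-.37)
T=dict(NL=t(190,429),NR=t(418,364),FR=t(319,58),FL=t(99,117))
S=dict(NL=s(285,106),NR=s(103,308),FR=s(513,543),FL=s(671,297))
for n,D in(("top",T),("scene",S)):
    P={k:onz(n,v,.026)[:2] for k,v in D.items()}
    print(n,P)
    for a,b in("NL","FL"),("NR","FR"):
        d=P[b[0:2]]-P[a] if 0 else 0
    dl=P["FL"]-P["NL"];dr=P["FR"]-P["NR"];w=P["NL"]-P["NR"];wf=P["FL"]-P["FR"]
    print([np.linalg.norm(v) for v in(dl,dr,w,wf)],[np.arctan2(v[1],v[0]) for v in(dl,dr)],[np.arctan2(-v[0],v[1]) for v in (w,wf)],sum(P.values())/4)
# pad top outer edge (z .062): top crop near edge top; scene
for p in[(270,433),(365,405)]: print("padT",onz("top",t(*p),.062))
for p in[(116,180),(190,97),(140,188),(211,108)]: print("padS",onz("scene",s(*p),.062))
E
```

```text
top {'NL': array([ 0.4939, -0.1523]), 'NR': array([ 0.5295, -0.2949]), 'FR': array([ 0.733 , -0.2459]), 'FL': array([ 0.6981, -0.1039])}
[np.float64(0.2098721957197819), np.float64(0.20929424425984627), np.float64(0.14698536338046067), np.float64(0.14618550703533822)] [np.float64(0.23266438309082216), np.float64(0.23645843838986252)] [np.float64(0.2446626097524742), np.float64(0.24076420451637123)] [ 0.6136 -0.1992]
scene {'NL': array([ 0.4953, -0.1528]), 'NR': array([ 0.5266, -0.2953]), 'FR': array([ 0.7336, -0.2502]), 'FL': array([ 0.6997, -0.1058])}
[np.float64(0.20977624087948157), np.float64(0.2118228512770059), np.float64(0.14595691854377504), np.float64(0.14836181744852844)] [np.float64(0.22602214021740852), np.float64(0.2146428690212572)] [np.float64(0.2163934256370208), np.float64(0.23025195079010405)] [ 0.6138 -0.201 ]
padT [ 0.4819 -0.1984  0.062 ]
padT [ 0.4968 -0.2561  0.062 ]
padS [ 0.4981 -0.2609  0.062 ]
padS [ 0.4836 -0.2032  0.062 ]
padS [ 0.5091 -0.2562  0.062 ]
padS [ 0.4955 -0.2007  0.062 ]
```

The corners give a deck of 210 x 147 mm, which matches the 210 x 150 mm given. Its centre is (0.614,-0.200) and its yaw about 0.23. That puts the pad face at (0.487,-0.230), and measured directly it is (0.490,-0.230), so the two agree. Next I work out the approach in tool axes: fingers shut, tool z along the push, standing about 35 mm off the face.

```bash
cat > go.py <<'E'
from h import *
from scipy.spatial.transform import Rotation as Ro
np.set_printoptions(precision=4,suppress=True)
def delta(tgt,ang=.23):
    s=bot.observe();R=Ro.from_euler('xyz',s['tool_rot']).as_matrix()
    a=np.arctan2(R[1,2],R[0,2])
    print("pos",s['position'],"zang",a,"force",s['force'],"w",s['grip_width'],"t",s['clock'])
    print("d mm",R.T@(np.array(tgt)-s['position'])*1000,"yaw",-(ang-a))
E
python3 - <<'E'
from go import *
u=np.array([np.cos(.23),np.sin(.23),0]);pad=np.array([.489,-.230,0])
t=pad-u*.046; t[2]=.12; print(t); delta(t); t[2]=.035; delta(t)
for n,p in dict(green=(333,312),turq=(397,317),blue=(448,332),small=(282,288)).items(): print(n,onz("top",p,.012))
E
```

```text
[ 0.4442 -0.2405  0.12  ]
pos [ 0.2058 -0.5898  0.2308] zang 0.3357939267712025 force [-0.6253  0.1427 -0.1514] w 0.08550215607787408 t 0.1
d mm [-251.1505  111.0291  340.2   ] yaw 0.1057939267712025
pos [ 0.2058 -0.5898  0.2308] zang 0.3357939267712025 force [-0.6253  0.1427 -0.1514] w 0.08550215607787408 t 0.1
d mm [-251.063   196.0291  340.2058] yaw 0.1057939267712025
green [ 0.3744 -0.1308  0.012 ]
turq [ 0.3571 -0.2759  0.012 ]
blue [ 0.3178 -0.3903  0.012 ]
small [ 0.434  -0.0161  0.012 ]
```

```bash
python3 -m crank '[{"hand":1,"dx":-15,"dy":0,"dz":20,"yaw":0.02},{"hand":1,"dx":-40,"dy":5,"dz":55,"yaw":0.04},{"hand":1,"dx":-65,"dy":15,"dz":90,"yaw":0.06},{"hand":1,"dx":-90,"dy":30,"dz":125,"yaw":0.08},{"hand":1,"dx":-115,"dy":45,"dz":160,"yaw":0.1},{"hand":1,"dx":-140,"dy":60,"dz":195,"yaw":0.106},{"hand":1,"dx":-165,"dy":75,"dz":230,"yaw":0.106},{"hand":1,"dx":-190,"dy":90,"dz":262,"yaw":0.106},{"hand":1,"dx":-215,"dy":100,"dz":292,"yaw":0.106},{"hand":1,"dx":-235,"dy":107,"dz":320,"yaw":0.106},{"hand":1,"dx":-247,"dy":111,"dz":336,"yaw":0.106},{"hand":1,"dx":-251,"dy":111,"dz":340,"yaw":0.106}]'; python3 -m crank '[{"hand":1,"dx":0,"dy":0,"dz":0,"yaw":0},{"hand":1,"dx":0,"dy":0,"dz":0,"yaw":0}]'
python3 - <<'E'
from go import *
delta([.4442,-.2405,.035])
for n in("top","scene","wrist"): cv2.imwrite(f"pics/{n}1.png",bot.grab_frame(n)[:,:,::-1])
E
```

```text
clock: 1.1
position: [0.4468, -0.2355, 0.119]
tool_rot: [-1.571, 0.003, -1.335]
force: [0.3, 1.1, 0.2]
grip_width: -0.0002
clock: 1.27
position: [0.444, -0.2413, 0.1202]
tool_rot: [-1.571, -0.0, -1.341]
force: [-0.0, -0.7, 0.3]
grip_width: 0.0001
pos [ 0.444  -0.2413  0.1202] zang 0.23023865014644854 force [-0.0466 -0.6506  0.3006] w 0.00012246947573824805 t 1.2667
d mm [-0.7674 85.2401  0.4441] yaw 0.0002386501464485269
```

View pics/wrist1.png

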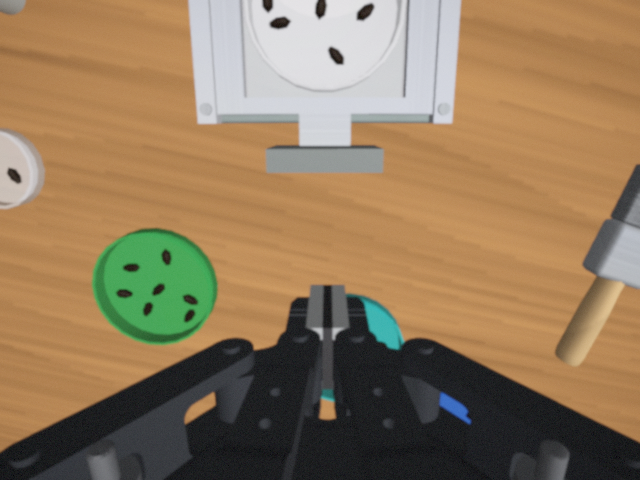

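View pics/scene1.png

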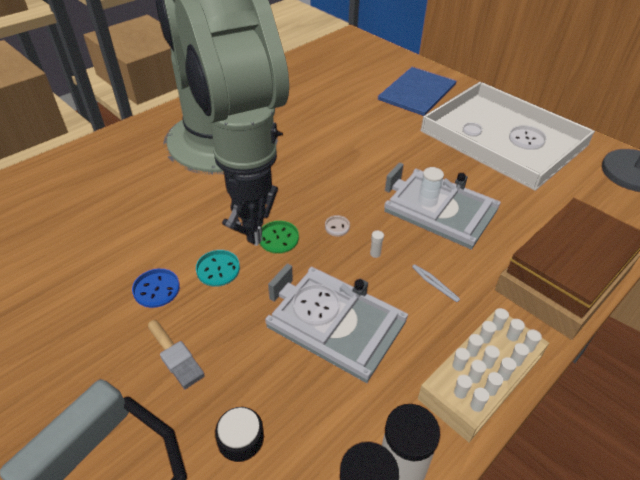

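The wrist view shows the pad at x 266–383 and y 147–172, centred on the fingertips at x≈328, with its edges parallel to the image. I'll check the pad's position with this view, then go down.

```bash
python3 - <<'E'
from go import *
a,b=onz("wrist",(266,150),.062),onz("wrist",(383,150),.062)
d=a-b; print(a,b,np.linalg.norm(d),np.arctan2(-d[0],d[1]),(a+b)/2)
for p in[(203,122),(448,122)]: print(onz("wrist",p,.026))
print(proj("wrist",bot.observe()['position']))
E
python3 -m crank '[{"hand":1,"dy":15},{"hand":1,"dy":40},{"hand":1,"dy":65},{"hand":1,"dy":80},{"hand":1,"dy":85},{"hand":1,"dy":85},{"hand":1,"dy":85}]'
```

```text
[ 0.4928 -0.1992  0.062 ] [ 0.506  -0.2569  0.062 ] 0.05915591118275688 0.22648154441454277 [ 0.4994 -0.2281  0.062 ]
[ 0.4971 -0.1551  0.026 ]
[ 0.5294 -0.2954  0.026 ]
[[327.4671 306.0557]]$[0]: bad value
```

The wrist view agrees: the pad is 59 mm wide, its yaw is 0.226 and its front face is at x≈0.488. The row was refused, apparently because every key is required.

```bash
python3 -m crank '[{"hand":1,"dx":0,"dy":15,"dz":0,"yaw":0},{"hand":1,"dx":0,"dy":40,"dz":0,"yaw":0},{"hand":1,"dx":0,"dy":65,"dz":0,"yaw":0},{"hand":1,"dx":0,"dy":80,"dz":0,"yaw":0},{"hand":1,"dx":0,"dy":85,"dz":0,"yaw":0},{"hand":1,"dx":0,"dy":85,"dz":0,"yaw":0},{"hand":1,"dx":0,"dy":85,"dz":0,"yaw":0}]'
python3 - <<'E'
from go import *
u=np.array([np.cos(.23),np.sin(.23),0]);pad=np.array([.488,-.229,.035])
delta(pad-.011*u); delta(pad+.054*u)
for n in("scene","wrist"): cv2.imwrite(f"pics/{n}2.png",bot.grab_frame(n)[:,:,::-1])
im=cv2.imread("pics/scene2.png")[190:370,190:430]
cv2.imwrite("pics/crop2.png",cv2.resize(im,(800,600),interpolation=cv2.INTER_CUBIC))
E
```

```text
clock: 2.0
position: [0.4442, -0.2417, 0.0359]
tool_rot: [-1.571, -0.0, -1.342]
force: [0.2, -0.8, 0.6]
grip_width: 0.0001
pos [ 0.4442 -0.2417  0.0359] zang 0.22876219927975594 force [ 0.1508 -0.8356  0.5814] w 8.772017913034088e-05 t 2.0
d mm [-2.448   0.9    34.5799] yaw -0.00123780072024407
pos [ 0.4442 -0.2417  0.0359] zang 0.22876219927975594 force [ 0.1508 -0.8356  0.5814] w 8.772017913034088e-05 t 2.0
d mm [-2.5284  0.9092 99.5799] yaw -0.00123780072024407
```

View pics/crop2.png

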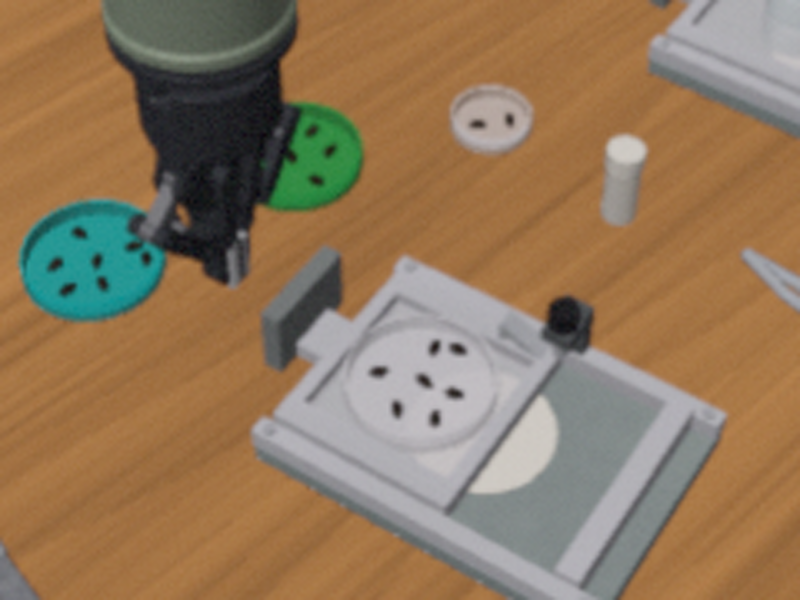

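View pics/wrist2.png

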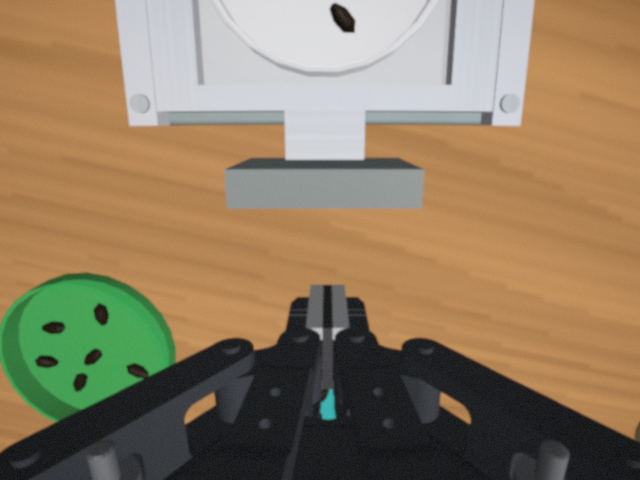

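The fingertips stand level with and centred on the pad, with nothing in the way. By calculation they touch at about 35 mm and reach the far stop at about 100 mm. I push at a moderate pace to 92 mm, then creep to the stop.

```bash
python3 -m crank '[{"hand":1,"dx":-2,"dy":0,"dz":10,"yaw":0},{"hand":1,"dx":-2,"dy":0,"dz":22,"yaw":0},{"hand":1,"dx":-2,"dy":0,"dz":30,"yaw":0},{"hand":1,"dx":-2,"dy":0,"dz":35,"yaw":0},{"hand":1,"dx":-2,"dy":0,"dz":41,"yaw":0},{"hand":1,"dx":-2,"dy":0,"dz":48,"yaw":0},{"hand":1,"dx":-2,"dy":0,"dz":56,"yaw":0},{"hand":1,"dx":-2,"dy":0,"dz":64,"yaw":0},{"hand":1,"dx":-2,"dy":0,"dz":72,"yaw":0},{"hand":1,"dx":-2,"dy":0,"dz":80,"yaw":0},{"hand":1,"dx":-2,"dy":0,"dz":87,"yaw":0},{"hand":1,"dx":-2,"dy":0,"dz":92,"yaw":0}]'
python3 -m crank '[{"hand":1,"dx":0,"dy":0,"dz":2,"yaw":0},{"hand":1,"dx":0,"dy":0,"dz":3,"yaw":0},{"hand":1,"dx":0,"dy":0,"dz":3,"yaw":0}]'
python3 - <<'E'
from go import *
u=np.array([np.cos(.23),np.sin(.23),0]);pad=np.array([.488,-.229,.035])
delta(pad+.054*u)
for n in("scene","top"): cv2.imwrite(f"pics/{n}3.png",bot.grab_frame(n)[:,:,::-1])
im=cv2.imread("pics/scene3.png")[190:370,190:430]
cv2.imwrite("pics/crop3.png",cv2.resize(im,(800,600),interpolation=cv2.INTER_CUBIC))
E
```

```text
clock: 3.1
position: [0.5309, -0.2191, 0.0344]
tool_rot: [-1.576, 0.001, -1.343]
force: [-9.1, -7.1, -6.3]
grip_width: -0.0001
clock: 3.35
position: [0.5347, -0.2181, 0.0344]
tool_rot: [-1.575, 0.001, -1.342]
force: [-7.9, -4.7, -4.7]
grip_width: 0.0003
pos [ 0.5347 -0.2181  0.0344] zang 0.2289257227407807 force [-7.8873 -4.727  -4.7391] w 0.00032990483396539745 t 3.35
d mm [-0.0577 -0.5901  6.0606] yaw -0.0010742772592192973
```

View pics/crop3.png

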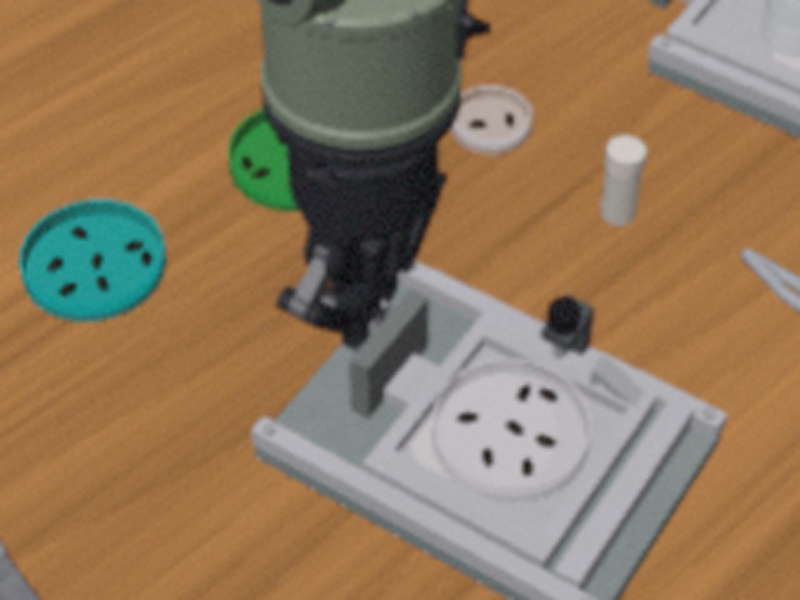

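A narrow gap to the stop bar remains, about 6 mm by the numbers, and the force is about 9 N along the push. I creep on until the force rises.

```bash
python3 -m crank '[{"hand":1,"dx":0,"dy":0,"dz":1,"yaw":0},{"hand":1,"dx":0,"dy":0,"dz":2,"yaw":0},{"hand":1,"dx":0,"dy":0,"dz":3,"yaw":0},{"hand":1,"dx":0,"dy":0,"dz":4,"yaw":0},{"hand":1,"dx":0,"dy":0,"dz":4,"yaw":0}]'
python3 -m crank '[{"hand":1,"dx":0,"dy":0,"dz":1,"yaw":0},{"hand":1,"dx":0,"dy":0,"dz":1,"yaw":0}]'
python3 -m crank '[{"hand":1,"dx":0,"dy":0,"dz":1,"yaw":0},{"hand":1,"dx":0,"dy":0,"dz":1,"yaw":0}]'
```

```text
clock: 3.87
position: [0.5384, -0.2173, 0.0344]
tool_rot: [-1.575, 0.001, -1.342]
force: [-7.8, -5.1, -4.4]
grip_width: -0.0
clock: 4.03
position: [0.5393, -0.2171, 0.0344]
tool_rot: [-1.575, 0.001, -1.342]
force: [-9.2, -4.7, -5.1]
grip_width: 0.0002
clock: 4.2
position: [0.5403, -0.2168, 0.0344]
tool_rot: [-1.575, 0.001, -1.342]
force: [-8.5, -5.6, -3.7]
grip_width: 0.0001
```

```bash
python3 -m crank '[{"hand":1,"dx":0,"dy":0,"dz":1,"yaw":0},{"hand":1,"dx":0,"dy":0,"dz":1,"yaw":0}]'
python3 -m crank '[{"hand":1,"dx":0,"dy":0,"dz":1,"yaw":0},{"hand":1,"dx":0,"dy":0,"dz":1,"yaw":0}]'
python3 - <<'E'
from go import *
for n in("scene","top"): cv2.imwrite(f"pics/{n}4.png",bot.grab_frame(n)[:,:,::-1])
im=cv2.imread("pics/scene4.png")[250:370,270:430]
cv2.imwrite("pics/crop4.png",cv2.resize(im,(800,600),interpolation=cv2.INTER_CUBIC))
E
```

```text
clock: 4.37
position: [0.5409, -0.2167, 0.0344]
tool_rot: [-1.575, 0.001, -1.342]
force: [-9.5, -4.3, -3.3]
grip_width: 0.0001
clock: 4.53
position: [0.541, -0.2167, 0.0344]
tool_rot: [-1.577, 0.001, -1.343]
force: [-15.7, -5.3, 2.2]
grip_width: -0.0
```

View pics/crop4.png

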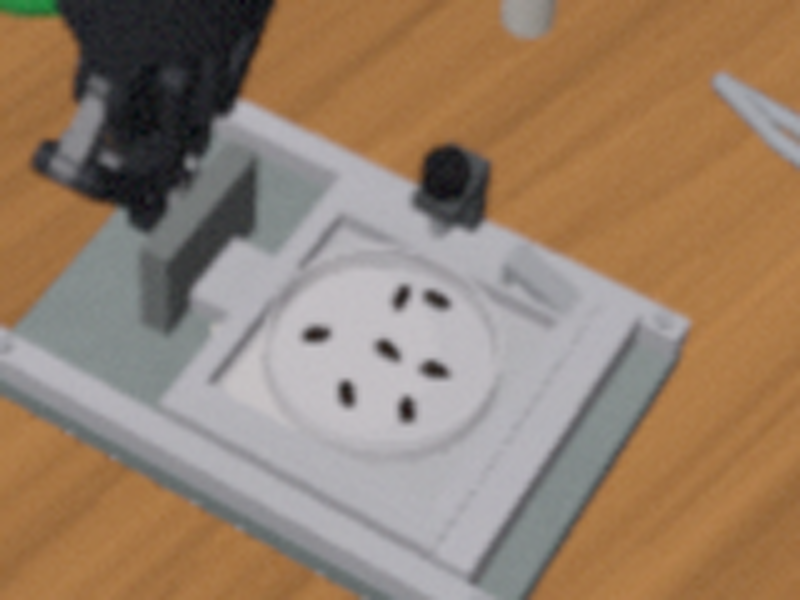

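The carriage has met the far stop: the last 1 mm commanded moved it 0.1 mm, the force rose from 10 to 16 N, and the gap at the bar is closed in the picture. I press 1 mm more to be sure, then draw back gently and clear.

```bash
python3 -m crank '[{"hand":1,"dx":0,"dy":0,"dz":1,"yaw":0},{"hand":1,"dx":0,"dy":0,"dz":1,"yaw":0}]'
python3 -m crank '[{"hand":1,"dx":0,"dy":0,"dz":-3,"yaw":0},{"hand":1,"dx":0,"dy":0,"dz":-7,"yaw":0},{"hand":1,"dx":0,"dy":0,"dz":-11,"yaw":0},{"hand":1,"dx":0,"dy":0,"dz":-15,"yaw":0},{"hand":1,"dx":0,"dy":0,"dz":-19,"yaw":0},{"hand":1,"dx":0,"dy":0,"dz":-23,"yaw":0},{"hand":1,"dx":0,"dy":0,"dz":-27,"yaw":0},{"hand":1,"dx":0,"dy":0,"dz":-32,"yaw":0},{"hand":1,"dx":0,"dy":0,"dz":-42,"yaw":0},{"hand":1,"dx":0,"dy":0,"dz":-60,"yaw":0},{"hand":1,"dx":0,"dy":0,"dz":-80,"yaw":0},{"hand":1,"dx":0,"dy":0,"dz":-95,"yaw":0}]'
python3 -m crank '[{"hand":1,"dx":0,"dy":-20,"dz":-5,"yaw":0},{"hand":1,"dx":0,"dy":-50,"dz":-10,"yaw":0},{"hand":1,"dx":0,"dy":-80,"dz":-15,"yaw":0},{"hand":1,"dx":0,"dy":-100,"dz":-15,"yaw":0},{"hand":1,"dx":0,"dy":-110,"dz":-15,"yaw":0},{"hand":1,"dx":0,"dy":-110,"dz":-15,"yaw":0},{"hand":1,"dx":0,"dy":-110,"dz":-15,"yaw":0}]'
python3 - <<'E'
from go import *
for n in("scene","top"): cv2.imwrite(f"pics/{n}5.png",bot.grab_frame(n)[:,:,::-1])
im=cv2.imread("pics/scene5.png")[250:370,270:430]
cv2.imwrite("pics/crop5.png",cv2.resize(im,(800,600),interpolation=cv2.INTER_CUBIC))
im=cv2.imread("pics/top5.png")[145:305,290:450]
cv2.imwrite("pics/cropt5.png",cv2.resize(im,(600,600),interpolation=cv2.INTER_CUBIC))
E
```

```text
clock: 4.8
position: [0.541, -0.2167, 0.0343]
tool_rot: [-1.579, 0.002, -1.343]
force: [-21.5, -5.8, 6.0]
grip_width: 0.0002
clock: 5.8
position: [0.451, -0.2373, 0.0354]
tool_rot: [-1.571, -0.0, -1.341]
force: [0.2, -1.4, 0.1]
grip_width: 0.0001
clock: 6.38
position: [0.438, -0.2405, 0.1452]
tool_rot: [-1.57, -0.0, -1.341]
force: [-0.2, 0.3, 0.3]
grip_width: 0.0
```

View pics/crop5.png

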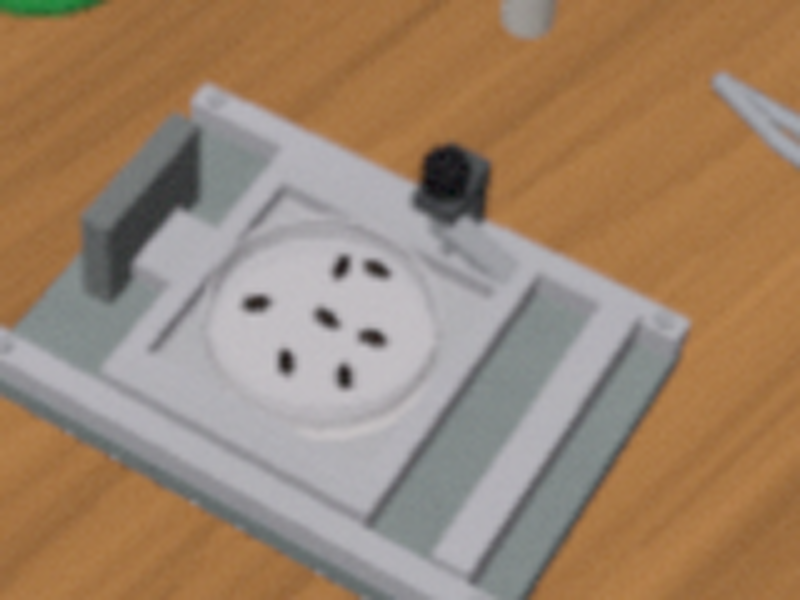

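View pics/cropt5.png

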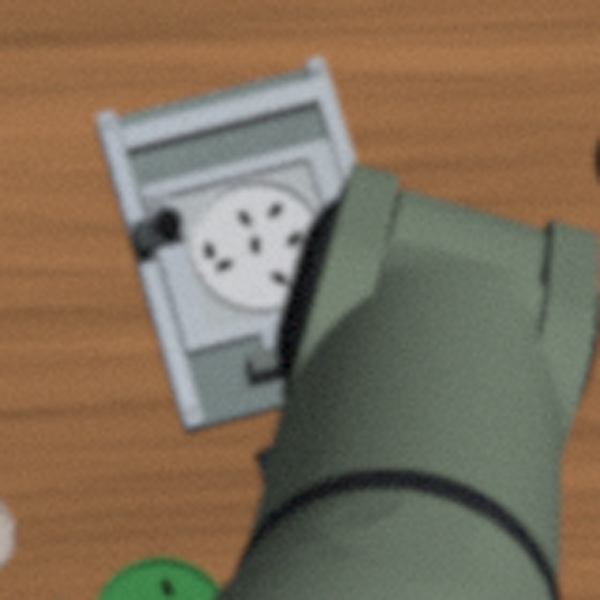

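View pics/scene5.png

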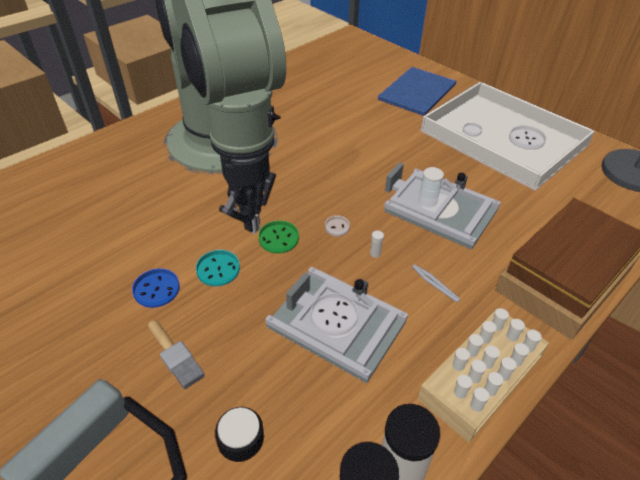

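The carriage sits mid-way: the window is under the pocket, the pin is behind the catch and the dish lies flat inside the rim. I measure the travel from the pad's top edge, compare the rest of the scene with the first picture, and then hand in.

Run:
```python
from go import *
s=lambda x,y:(270+x/5-.4,250+y/5-.4)
u=np.array([np.cos(.23),np.sin(.23)])
m=(onz("scene",s(83,213),.062)+onz("scene",s(178,115),.062))/2
m0=np.array([(.4981+.4836)/2,(-.2609-.2032)/2])
print("travel",(m[:2]-m0)@u,m)
a=cv2.imread("pics/scene0.png");b=cv2.imread("pics/scene5.png")
d=(cv2.absdiff(a,b).max(2)>40).astype(np.uint8)
n,_,st,_=cv2.connectedComponentsWithStats(cv2.dilate(d,np.ones((3,3))))
print([tuple(map(int,r)) for r in st[1:] if r[4]>25])
```

```text
travel 0.038497375449772754 [ 0.5279 -0.2216  0.062 ]
[(147, 0, 140, 235, 14486), (268, 263, 63, 60, 1917), (339, 287, 9, 8, 40), (360, 292, 7, 5, 32), (323, 297, 53, 56, 1105), (300, 299, 30, 22, 255), (335, 300, 6, 7, 37), (332, 310, 7, 7, 38), (325, 319, 5, 7, 34)]
```

Measured travel is 38.5 mm, which matches 40 mm within the calibration. Only the arm and the dish carriage have changed in the picture, and the tool is clear with no force on it.

Run:
```python
from workcell import bot
print(bot.job_done(), bot.observe()['clock'])
```

```text
the job is handed in; nothing more can be done
the job is handed in; nothing more can be done
```

I pushed the dish carriage to its far stop with the fingers shut, drew back gently and lifted clear. The carriage sprang back and caught on its stop pin at mid position. I handed the job in about 6.5 s in.

- **Far stop:** motion stopped while the force rose from about 10 N to 22 N, and the picture showed the gap at the stop bar closed.
- **Caught position:** I measured 38.5 mm of travel against the nominal 40 mm. The 1.5 mm difference is within the 2 mm camera calibration.
- **Dish:** it lies flat in its pocket over the light window.
- **Everything else:** comparing the scene pictures from before and after, only the arm and the dish carriage had changed. The tool force was about zero.
- **Checks that failed or were limited:** one move was refused before anything moved because a row lacked some keys, and I sent it again in full. In the last top view the arm hid part of the stage, so the travel figure comes from the scene camera alone.

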